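# Put the bread boards away in the board stand

### The job

Put the three wooden boards away in the wooden board stand, each standing upright with its tab up, right down in the slot made for its thickness (thin board in the narrow slot, medium in the middle slot, thick in the wide slot) and roughly centred along the slot. The thin board has been left in the wide slot and has to move over; the other two stand in the wire drainer. Do not let a board fall over, do not shift or knock over the other things, and leave the boards standing free.

Things in the scene. Friction and masses are not known exactly. Their poses are not given: they have to be found in the camera images.
- board_thin: Thin board of plain light wood: panel 110 mm long, 12 mm thick, 80 mm high, with a rounded grip tab (same thickness, 44 mm long, 40 mm high) in the middle of its top edge; total height 120 mm. Stands on its long edge; grip the tab across its thickness. Origin: centre of the underside; x along the length, y across the thickness, z up. Starts in the wide slot of the stand.
- board_medium: Medium board of plain light wood: panel 130 mm long, 20 mm thick, 90 mm high, with a rounded grip tab (same thickness, 44 mm long, 40 mm high) in the middle of its top edge; total height 130 mm. Stands on its long edge; grip the tab across its thickness. Origin: centre of the underside; x along the length, y across the thickness, z up. Starts in one of the two places of the drainer.
- board_thick: Thick board of plain light wood: panel 150 mm long, 28 mm thick, 100 mm high, with a rounded grip tab (same thickness, 44 mm long, 40 mm high) in the middle of its top edge; total height 140 mm. Stands on its long edge; grip the tab across its thickness. Origin: centre of the underside; x along the length, y across the thickness, z up. Starts in the other place of the drainer.
- board_stand: Fixed board stand of darker wood: base 110 (x) x 186 (y) x 12 mm high, carrying three pairs of upright cheeks 12 mm thick with round tops, 45 mm high above the base. Each pair makes a slot along x, open at both ends. Origin: centre of the underside. Stands left or right, turned by up to 0.3 rad.
- slot_narrow (a point): Centre of the floor of the narrow slot (17 mm wide, 45 mm deep, 110 mm long), at y = -56 mm, z = 12 mm in the stand. x along the slot, y across it, z up.
- slot_middle (a point): Centre of the floor of the middle slot (25 mm wide, otherwise the same), at y = 0, z = 12 mm in the stand.
- slot_wide (a point): Centre of the floor of the wide slot (33 mm wide, otherwise the same), at y = +56 mm, z = 12 mm in the stand.
- drainer: Fixed steel-wire drainer: grey base 120 (x) x 148 (y) x 10 mm, with four wire hoops along x (100 mm long, tops 62 mm above the worktop) at y = -58, -14, 14, 58 mm, making two places 40 mm wide at y = -36 and +36 mm. Origin: centre of the underside. It stands on the other side from the stand.
- salt_shaker: Bystander: salt shaker with a grey cap, 44 mm across, 90 mm high, between stand and drainer. Origin: centre of the underside.
- herb_jar: Bystander: spice jar with a red cap, 44 mm across, 106 mm high, nearer the robot between stand and drainer. Origin: centre of the underside.
- pepper_mill: Bystander: dark wooden pepper mill, 58 mm across, 170 mm high, behind the gap. Origin: centre of the underside.
- mug_dark: Bystander: dark stoneware mug with a handle, 92 x 121 x 94 mm, behind the stand or drainer. Origin: centre of the underside.

How it is judged (in metres and radians):
At the end, for the whole second after the job is handed in: Thin board in the narrow slot, medium in the middle slot, thick in the wide slot: each with its underside on the slot's floor (within 6 mm), within 7 mm of the slot's middle line and 30 mm of its centre along the slot, less than 0.2 rad from upright, and at rest (x of board_thin in the frame of slot_narrow between -0.03 and 0.03 m and y of board_thin in the frame of slot_narrow between -0.007 and 0.007 m and z of board_thin in the frame of slot_narrow between -0.005 and 0.006 m and angle between each of board_thin, board_medium, board_thick's own z axis and vertical below 0.2 rad and linear speed of each of board_thin, board_medium, board_thick below 0.05 m/s and x of board_medium in the frame of slot_middle between -0.03 and 0.03 m and y of board_medium in the frame of slot_middle between -0.007 and 0.007 m and z of board_medium in the frame of slot_middle between -0.005 and 0.006 m and x of board_thick in the frame of slot_wide between -0.03 and 0.03 m and y of board_thick in the frame of slot_wide between -0.007 and 0.007 m and z of board_thick in the frame of slot_wide between -0.005 and 0.006 m); the robot touches nothing.
It fails at once if a board falls over (leans more than 0.6 rad) (angle between any of board_thin, board_medium, board_thick's own z axis and vertical above 0.6 rad).
It fails at once if a bystander is shifted by more than 25 mm or tipped by more than 0.5 rad (distance of any of salt_shaker, herb_jar, pepper_mill, mug_dark from where it was at the start of the episode above 0.025 m or angle between any of salt_shaker, herb_jar, pepper_mill, mug_dark's own z axis and vertical above 0.5 rad).
It also fails if it takes over 72 s, if anything falls off the work surface, if the arm or the gripper's body presses on something with over 40 N, if the wrist force passes 120 N, or if a joint passes its speed limit or range.

### The arm

A 6-joint arm with a two-finger parallel gripper is mounted at the origin on a cart in front of the work surface, level with it; the furniture and walls round the work are solid. World frame = base frame: x ahead of the robot, y to its left, z up, the work surface at z = 0. Lengths are in mm, angles in rad, forces in N, time in s.
With the tool pointing down it reaches from about 350 to 975 mm from the base axis. Payload 7.1 kg.
Tool frame: the origin (TCP) lies on the front face of the gripper's body, between the roots of the fingers; the fingertips stand 80 mm ahead of it and the grasp point (between the pads) lies 61 mm ahead of it (tip_extent is the distance from the TCP to the fingertips, in mm); z points along the fingers, y is the direction in which the jaws open and shut (so a half turn about z gives the same grasp; the last joint's range is limited). The gripper opens to 88 mm and grips with 3 to 60 N. Pads are 20 mm wide; open, the fingers measure 115 mm over their backs; the gripper's body (75 mm by 178 mm) begins 61 mm behind the grasp point.
Start: joints at [1.317, 0.423, 1.63, -0, 1.089, -0.019], TCP at [145.374, 607.842, 302.675] pointing down, gripper open.
Joint ranges: [-3, 3], [-0.9, 2.11], [0.09, 2.58], [-1.31, 4.45], [0.11, 2.69], [-2.54, 2.54]. Speed limits (rad/s): [2.39, 2.39, 3.01, 3.14, 3.14, 3.14].

### API

Orientations are given as a rotation vector (axis times angle).
In Python, from plant import read_state, grab_frame, camera_info, close_job, tip_extent gives the robot as it stands.
- The arm moves only by the tool carry_out, never from a script. Its argument "targets" is a list that holds one entry, the list of rows, each a list of 7 numbers: the turn, a rotation vector about the tool's x, y, z in degrees, then the shift along the tool's x, y, z in cm, then the finger opening in cm, from 0 to 8.78. A call has 1 to 10 rows; each row shifts and turns the commanded pose from where the row before left it, along the tool's axes as they then stand; what a row does not reach is not made up. A row lasts 1/8 s, in which the tool goes at most 62.5 mm and 10.7 degrees, less where a joint would pass 70% of its speed; a pose out of reach is approached as far as the arm can. A call is refused whole if a number of a shift passes 6.25 or a number of a turn 10.7, either way. A call with a gripper value outside its range is refused whole. The fingers move at their own pace and stop on an object; the grip force is fixed at half the most. Time passes only in rows, so rows that do not move let the fingers close. It gives the time, the measured TCP pose, the force and the opening at its end, in the units of the state.
- read_state(): the state, without advancing time (a new reading comes with each control period).
- grab_frame(name): name is "scene" or "top" or "wrist"; returns the picture (400x640x3 uint8, blue, green, red); there is no depth.
- camera_info(name): a dict with "vertical_fov" (degrees; the focal length in pixels is half the picture's height over the tangent of half this angle, whatever the lens; pixels are square), "cx", "cy" (the principal point, pixels), "xyz" and "attitude" of the camera in the world. Camera axes: x right, y up, looking along -z (the intrinsics and any distortion apply to the point x, -y, -z); pixel columns grow to the right and rows downward; lengths in mm; the calibration is good to about 2 mm. A picture is of the moment at which its call begins: read the wrist's pose just before it. camera_info takes no time and is no camera call; for the wrist camera it gives the pose at the moment of the call.
- close_job(): hands the job in, once; it reports no verdict.
The state is a dict: "time_s": time; "qpos": joint angles; "dq": joint speeds; "effort": joint torques, N m; "tcp_pos": TCP position; "orientation": TCP orientation; "contact_force": force on the tool from outside, world axes, zero at the start; "ft_torque": the same for the moment, N m; "gripper_width": opening from 0.0 (shut) to 1.0 (fully open).
Only numpy, scipy, OpenCV 4.12 (cv2) and the standard library are available. Lean on these libraries where they do the work, as an engineer would, in place of code of your own. Each camera call takes 0.05 s, during which the arm holds its last target. There are 200 camera calls.

## Working session

There is one attempt and no reset: what is moved stays moved. The work goes in short steps, Python scripts to look and compute and a tool call to move; the robot and the scene stay as the last step left them, time stands still between calls to the robot, and variables do not carry over. Pictures are saved under pics/ and viewed, about 8 in all and at most 12, crops included, and the job is handed in when it is done.

Besides the shell and the picture viewer there is one more tool, called after "Request:" as name([rows], argument=value, ...), one row to a line, values as JSON. carry_out: Moves the arm, as the interface text tells. Its arguments: {"type":"object","properties":{"targets":{"type":"array"}},"required":["targets"]}

```bash
mkdir -p pics; ls; python3 - <<'E'
from plant import *
import cv2
print(read_state()); print(tip_extent)
for n in ("scene","top","wrist"):
    print(n,camera_info(n))
    cv2.imwrite(f"pics/{n}0.png",grab_frame(n))
E
```

```text
pics
{'time_s': 0.0, 'qpos': array([ 1.31701312e+00,  4.23813766e-01,  1.63068543e+00, -6.04308849e-06,
        1.08858870e+00, -1.89922869e-02]), 'dq': array([ 1.59435663e-04, -1.09646703e-03, -6.14710913e-04,  9.40239154e-04,
        1.07069246e-03, -1.01164203e-05]), 'effort': array([ 1.47571547e-03, -5.44628549e+01, -2.73667377e+01,  6.44604466e-02,
        2.28203565e-02, -1.32672949e-04]), 'tcp_pos': array([145.26296103, 607.44111344, 301.92030501]), 'orientation': array([-3.67934489e-01, -3.11977229e+00,  2.32790423e-03]), 'contact_force': array([ 0.47788582, -0.34151687, -0.33717421]), 'ft_torque': array([-0.00662839, -0.01483015,  0.00319206]), 'gripper_width': 0.9981143355949588}
80.0
scene {'vertical_fov': 57.29821298436114, 'cx': 321.9156030428499, 'cy': 194.86189009932744, 'xyz': array([115.18075495, 278.9051085 , 696.85079327]), 'attitude': array([ 0.41714244, -0.74443495, -2.00590124])}
top {'vertical_fov': 56.328652926352355, 'cx': 318.8709231679844, 'cy': 198.64271372601237, 'xyz': array([542.95567684, -20.62573785, 901.35944504]), 'attitude': array([ 0.0117315 , -0.00621149, -1.59566324])}
wrist {'vertical_fov': 67.10819083797286, 'cx': 324.410692887669, 'cy': 202.6388029738694, 'xyz': array([ 65.47085179, 626.87567705, 384.26917682]), 'attitude': array([-0.25091284, -0.1973926 ,  1.32580127])}
```

View pics/top0.png

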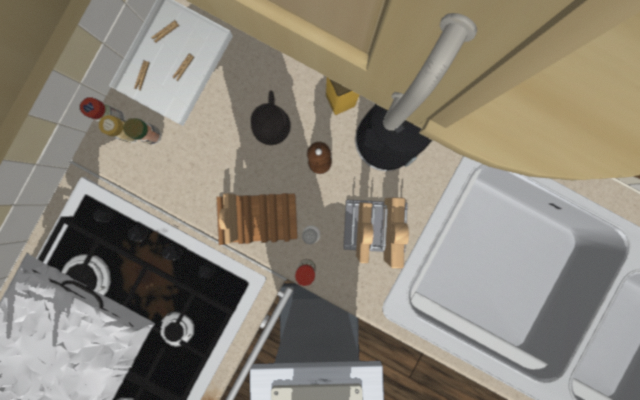

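View pics/scene0.png

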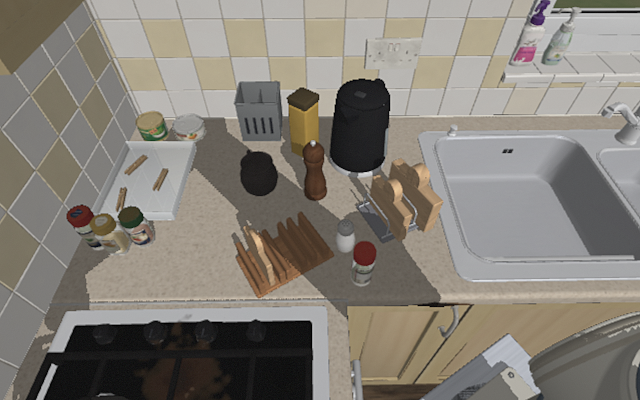

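The top view shows the stand on the left (y+), around pixel (260,217), with the thin board at (223,217). The drainer is at (375,225), with the medium board at about (367,230) and the thick one at about (398,232). Next I'll zoom in for coarse positions.

```bash
cat > h.py <<'E'
import numpy as np, cv2
from plant import *
from scipy.spatial.transform import Rotation as R
def ray(ci,uv):
    f=200/np.tan(np.radians(ci["vertical_fov"])/2)
    uv=np.atleast_2d(np.asarray(uv,float))
    d=np.c_[(uv[:,0]-ci["cx"])/f,-(uv[:,1]-ci["cy"])/f,-np.ones(len(uv))]
    return d@R.from_rotvec(ci["attitude"]).as_matrix().T
def onplane(ci,uv,z):
    d=ray(ci,uv); return ci["xyz"]+d*((z-ci["xyz"][2])/d[:,2])[:,None]
def proj(ci,p):
    f=200/np.tan(np.radians(ci["vertical_fov"])/2)
    q=(np.atleast_2d(p)-ci["xyz"])@R.from_rotvec(ci["attitude"]).as_matrix()
    return np.c_[ci["cx"]+f*q[:,0]/-q[:,2],ci["cy"]-f*q[:,1]/-q[:,2]]
E
python3 - <<'E'
from h import *
im=cv2.imread("pics/top0.png")
c=cv2.resize(im[180:290,205:425],None,fx=3.6,fy=3.6,interpolation=cv2.INTER_CUBIC)
cv2.imwrite("pics/topc.png",c)
ci=camera_info("top")
np.set_printoptions(suppress=True,precision=1)
print("thin",onplane(ci,[[223,217]],132)); print("stand cheeks tops",onplane(ci,[[240,220],[294,217]],57))
print("med,thick",onplane(ci,[[366,230],[399,232]],145)); print("mill,salt,jar,mug", onplane(ci,[[319,153],[311,235],[305,275],[270,124]],100))
s=read_state();M=R.from_rotvec(s["orientation"]).as_matrix();print(M)
w=camera_info("wrist");Rw=R.from_rotvec(w["attitude"]).as_matrix()
print("cam in tool",M.T@(w["xyz"]-s["tcp_pos"]),"\n",M.T@Rw)
E
```

```text
thin [[518.9 180.4 132. ]]
stand cheeks tops [[508.8 161.7  57. ]
 [512.5  39.4  57. ]]
med,thick [[ 485.8 -111.8  145. ]
 [ 480.2 -178.3  145. ]]
mill,salt,jar,mug [[650.1 -20.6 100. ]
 [474.6   0.9 100. ]
 [389.4  15.8 100. ]
 [715.3  83.2 100. ]]
[[-1.   0.2 -0. ]
 [ 0.2  1.  -0. ]
 [ 0.  -0.  -1. ]]
cam in tool [ 82.1   0.2 -82.3] 
 [[ 0.   1.   0.3]
 [ 1.   0.  -0. ]
 [-0.   0.3 -1. ]]
```

View pics/topc.png

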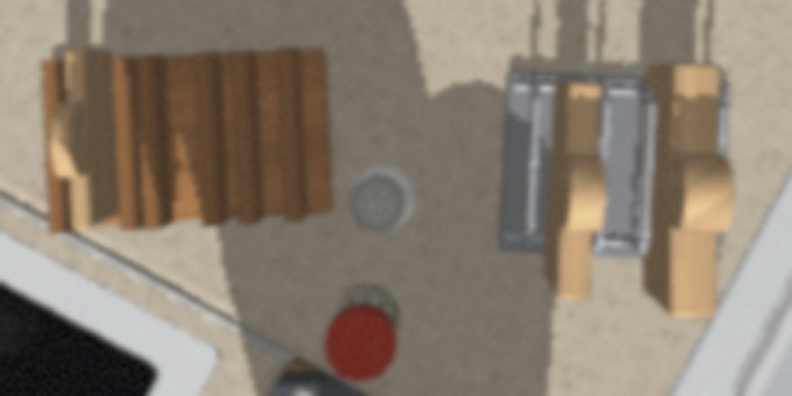

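Request:
carry_out([
  [[0,0,-6.7,0,0,0,8],[0,0,-6.7,0,0,0,8],[0,0,0,-3.4,-5,0,8],[0,0,0,-3.4,-5,0,8],[0,0,0,-3.4,-5,0,8],[0,0,0,-3.4,-5,0,8],[0,0,0,-3.4,-5,0,8],[0,0,0,-3.4,-5,0,8],[0,0,0,-3.4,-5,0,8],[0,0,0,-3.4,-5,0,8]],
])

```text
time_s: 1.4
tcp_pos: [417.8, 205.8, 302.8]
orientation: [0.001, 3.141, 0.0]
contact_force: [1.0, 1.4, 0.3]
gripper_width: 0.911
```

Request:
carry_out([
  [[0,0,0,-3.4,-5,0,8],[0,0,0,-3.0,-4,0,8],[0,0,0,0,0,0,8],[0,0,0,0,0,0,8]],
])

```text
time_s: 1.9
tcp_pos: [480.5, 117.5, 302.4]
orientation: [-0.003, -3.141, -0.0]
contact_force: [-0.5, 0.4, -0.4]
gripper_width: 0.912
```

```bash
python3 - <<'E'
from h import *
np.set_printoptions(suppress=True,precision=2)
s=read_state();print(s["time_s"],s["tcp_pos"],R.from_rotvec(s["orientation"]).as_matrix(),s["qpos"])
ci=camera_info("wrist");np.save("w1.npy",ci,allow_pickle=True)
im=grab_frame("wrist");cv2.imwrite("pics/w1.png",im)
E
```

```text
1.9 [480.48 117.51 302.36] [[-1.  0. -0.]
 [ 0.  1.  0.]
 [ 0.  0. -1.]] [ 0.22  0.23  1.91  0.    1.   -1.35]
```

View pics/w1.png

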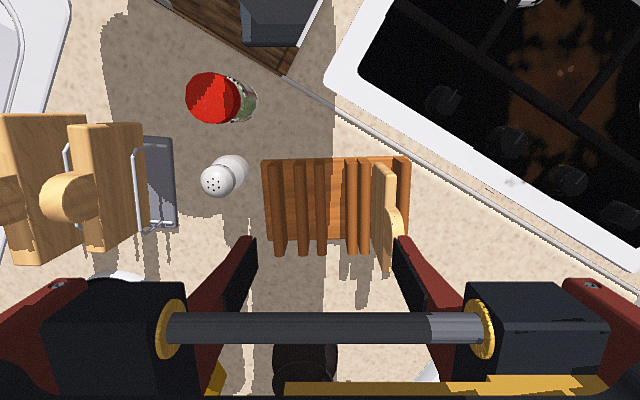

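The wrist view has the stand at (263–411, 157–255), the thin board at (385,215), the medium tab at (68,200) and the thick tab at about (8,205). I'll enlarge the stand for edge points.

```bash
python3 - <<'E'
import cv2
im=cv2.imread("pics/w1.png")
cv2.imwrite("pics/w1c.png",cv2.resize(im[145:285,250:425],None,fx=4.2,fy=4.2,interpolation=cv2.INTER_CUBIC))
E
```

```text
(no output)
```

View pics/w1c.png

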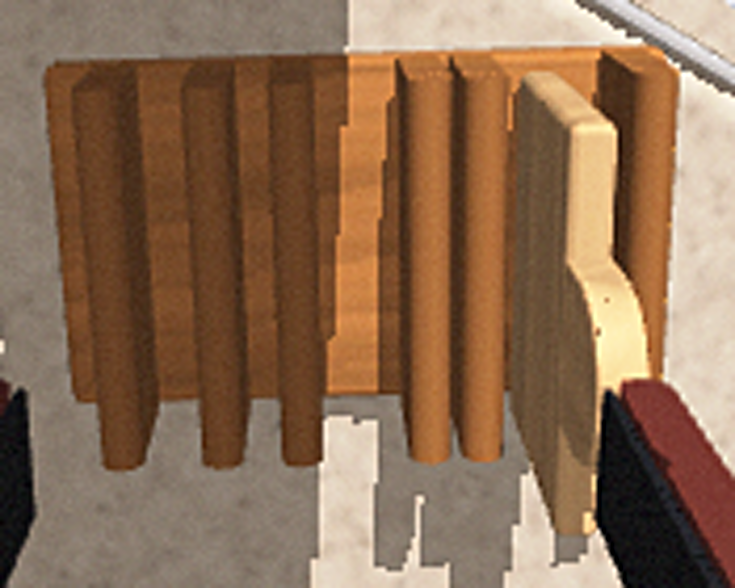

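```bash
python3 - <<'E'
from h import *
from scipy.optimize import least_squares
np.set_printoptions(suppress=True,precision=1)
ci=np.load("w1.npy",allow_pickle=True).item()
px=lambda a:np.array(a,float)/4.2+[250,145]
ch=[-70.5,-41.5,-18.5,18.5,33.5]
obs=px([[46,66],[678,48],[76,402],[122,468],[222,467],[302,465],[430,461],[482,460]])
mod=np.array([[-55,-93,12],[-55,93,12],[55,-93,12]]+[[55,y,57] for y in ch],float)
W=np.array([onplane(ci,o,m[2])[0] for o,m in zip(obs,mod)])
def tf(p,m):
    c,s=np.cos(p[2]),np.sin(p[2]);return np.c_[p[0]+c*m[:,0]-s*m[:,1],p[1]+s*m[:,0]+c*m[:,1]]
r=least_squares(lambda p:(tf(p,mod)-W[:,:2]).ravel(),[500,110,0]);print("stand",r.x);print(r.fun.reshape(-1,2))
np.save("stand.npy",r.x)
for n,y in(("narrow",-56),("mid",0),("wide",56)):print(n,tf(r.x,np.array([[0,y,0]])))
print("thin panel near/far L R z92",onplane(ci,px([[568,125],[616,122],[553,535],[597,530]]),92))
print("tab right/left z~120", onplane(ci,px([[598,360],[648,370]]),125))
E
```

```text
stand [509.4 133.3   0. ]
[[-1.4 -0.5]
 [ 0.3 -0.7]
 [ 0.8 -1.4]
 [-0.  -0.1]
 [-0.3  0.3]
 [-0.1  0.5]
 [ 0.4  0.9]
 [ 0.4  1.1]]
narrow [[510.4  77.3]]
mid [[509.4 133.3]]
wide [[508.4 189.3]]
thin panel near/far L R z92 [[458.9 178.5  92. ]
 [458.3 189.7  92. ]
 [567.3 180.7  92. ]
 [565.9 192.1  92. ]]
tab right/left z~120 [[504.9 181.3 125. ]
 [507.3 192.5 125. ]]
```

Stand is at (509, 133) with yaw about 0.02. The thin board is at (512, 186) and nearly upright, so I'll go and grasp it.

Request:
carry_out([
  [[0,0,-1.1,-1.6,3.4,0,4.5],[0,0,0,-1.6,3.4,0,4.5],[0,0,0,0,0,3,4.5],[0,0,0,0,0,3,4.5],[0,0,0,0,0,3,4.5],[0,0,0,0,0,3,4.5],[0,0,0,0,0,0.7,4.5],[0,0,0,0,0,0,4.5],[0,0,0,0,0,0,4.5]],
])

```text
time_s: 3.08
tcp_pos: [512.8, 186.4, 176.9]
orientation: [-0.03, 3.14, 0.001]
contact_force: [-0.6, -0.7, 1.1]
gripper_width: 0.518
```

Request:
carry_out([
  [[0,0,0,0,0,0,0.5],[0,0,0,0,0,0,0.5],[0,0,0,0,0,0,0.5],[0,0,0,0,0,0,0.5],[0,0,0,0,0,0,0.5]],
])

```text
time_s: 3.7
tcp_pos: [512.3, 185.8, 175.7]
orientation: [0.029, -3.141, 0.0]
contact_force: [0.0, 0.5, 0.8]
gripper_width: 0.14
```

Request:
carry_out([
  [[0,0,0,0,0,-1,0.5],[0,0,0,0,0,-2,0.5],[0,0,0,0,0,-2,0.5],[0,0,0,0,0,-1.2,0.5],[0,0,0,0.1,-2.8,0,0.5],[0,0,0,0.1,-2.8,0,0.5],[0,0,0,0.1,-2.8,0,0.5],[0,0,0,0,-2.4,0,0.5],[0,0,0,0,0,0,0.5],[0,0,0,0,0,0,0.5]],
])

```text
time_s: 4.95
tcp_pos: [511.3, 78.1, 237.8]
orientation: [-0.028, 3.141, 0.0]
contact_force: [-0.5, 0.8, -0.9]
gripper_width: 0.132
```

```bash
python3 - <<'E'
from h import *
np.set_printoptions(suppress=True,precision=3)
s=read_state();print(s["tcp_pos"],s["orientation"],np.load("stand.npy"))
ci=camera_info("wrist");np.save("w2.npy",ci,allow_pickle=True)
im=grab_frame("wrist")
x,y,t=np.load("stand.npy")
P=lambda a,b,z:proj(ci,[x+a*np.cos(t)-b*np.sin(t),y+a*np.sin(t)+b*np.cos(t),z])[0]
print("narrow cheeks near/far:",[P(a,b,57) for a in(-55,55) for b in(-70.5,-41.5)])
cv2.imwrite("pics/w2.png",cv2.resize(im[60:360,180:480],None,fx=2,fy=2,interpolation=cv2.INTER_CUBIC))
E
```

```text
[511.335  78.107 237.755] [-0.028  3.141  0.   ] [509.397 133.259   0.017]
narrow cheeks near/far: [array([305.564, 142.208]), array([339.304, 142.224]), array([307.574, 257.774]), array([337.592, 257.773])]
```

View pics/w2.png

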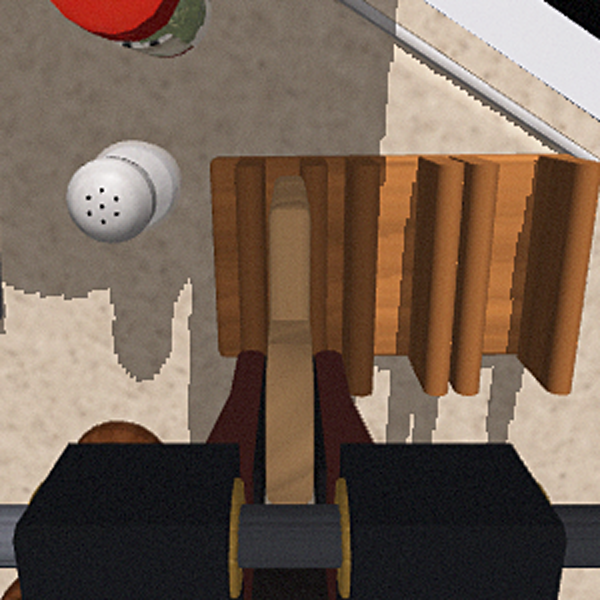

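The slot is centred about 2 mm to the −y side of the held board: slot at u≈321.5, board at u≈325. I'll shift by 1.7 mm and lower.

Request:
carry_out([
  [[0,0,0,0,-0.17,0,0.5],[0,0,0,0,0,0,0.5],[0,0,0,0,0,1,0.5],[0,0,0,0,0,1,0.5],[0,0,0,0,0,0.8,0.5],[0,0,0,0,0,0.5,0.5],[0,0,0,0,0,0,0.5]],
])

```text
time_s: 5.88
tcp_pos: [511.1, 76.0, 204.1]
orientation: [0.029, -3.14, 0.0]
contact_force: [-0.5, 0.2, -0.5]
gripper_width: 0.138
```

Request:
carry_out([
  [[0,0,0,0,0,0.8,0.5],[0,0,0,0,0,0.8,0.5],[0,0,0,0,0,0.6,0.5],[0,0,0,0,0,0.4,0.5],[0,0,0,0,0,0.3,0.5],[0,0,0,0,0,0,0.5],[0,0,0,0,0,0,0.5]],
])

```text
time_s: 6.75
tcp_pos: [511.4, 76.1, 175.7]
orientation: [-0.029, 3.141, 0.0]
contact_force: [0.2, -0.2, -0.4]
gripper_width: 0.132
```

Request:
carry_out([
  [[0,0,0,0,0,0,4],[0,0,0,0,0,0,4],[0,0,0,0,0,0,4],[0,0,0,0,0,-1,4],[0,0,0,0,0,-4,5],[0,0,0,0,0,-4,6],[0,0,0,0,0,-4,6],[0,0,0,1,-5,0,6],[0,0,0,1,-5,0,6],[0,0,0,1,-5,0,6]],
])

```text
time_s: 8.0
tcp_pos: [483.7, -75.7, 306.7]
orientation: [-0.03, 3.14, -0.0]
contact_force: [-0.1, -0.2, 0.2]
gripper_width: 0.684
```

Request:
carry_out([
  [[0,0,0,1,-6,0,6],[0,0,0,0,0,0,6],[0,0,0,0,0,0,6]],
])

```text
time_s: 8.38
tcp_pos: [475.1, -134.5, 306.1]
orientation: [-0.027, 3.141, 0.0]
contact_force: [-0.4, 0.8, 0.2]
gripper_width: 0.682
```

```bash
python3 - <<'E'
from h import *
s=read_state();print(s["tcp_pos"],s["orientation"],s["qpos"])
ci=camera_info("wrist");np.save("w3.npy",ci,allow_pickle=True)
im=grab_frame("wrist");cv2.imwrite("pics/w3r.png",im)
cv2.imwrite("pics/w3.png",cv2.resize(im[60:300,160:480],None,fx=2.5,fy=2.5,interpolation=cv2.INTER_CUBIC))
E
```

```text
[ 475.10304065 -134.54148723  306.09682537] [-2.69757460e-02  3.14105823e+00  3.14213690e-04] [-3.00208301e-01  2.25478853e-01  1.91147769e+00  3.76645348e-04
  1.00429817e+00 -1.88838251e+00]
```

View pics/w3.png

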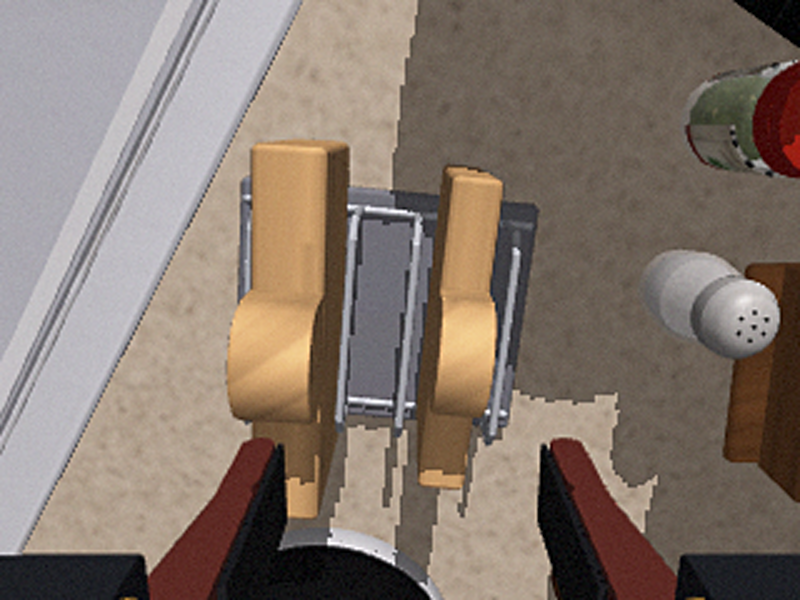

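```bash
python3 - <<'E'
from h import *
np.set_printoptions(suppress=True,precision=1)
ci=np.load("w3.npy",allow_pickle=True).item()
px=lambda a:np.array(a,float)/2.5+[160,60]
print("med near L R, mid L R, farR z100\n",onplane(ci,px([[450,180],[503,182],[442,290],[494,290],[463,486]]),100))
print("med tab L R z138\n",onplane(ci,px([[440,345],[496,340],[435,410],[490,405]]),138))
print("thick near L R mid L R far R z110\n",onplane(ci,px([[252,147],[326,150],[248,290],[321,290],[318,515]]),110))
print("thick tab z147\n",onplane(ci,px([[228,370],[308,370],[231,410],[306,415]]),147))
print("drainer base corners z10\n",onplane(ci,px([[538,205],[512,420]]),10))
print("hoops z62 far ends\n",onplane(ci,px([[338,425],[398,432],[490,440]]),62))
E
```

```text
med near L R, mid L R, farR z100
 [[ 412.  -120.1  100. ]
 [ 412.4 -100.3  100. ]
 [ 453.9 -121.9  100. ]
 [ 453.5 -101.6  100. ]
 [ 537.9 -110.6  100. ]]
med tab L R z138
 [[ 465.2 -123.8  138. ]
 [ 463.1 -104.5  138. ]
 [ 489.2 -124.9  138. ]
 [ 487.  -105.5  138. ]]
thick near L R mid L R far R z110
 [[ 401.1 -191.5  110. ]
 [ 401.7 -165.2  110. ]
 [ 453.  -195.3  110. ]
 [ 452.5 -167.8  110. ]
 [ 547.1 -170.7  110. ]]
thick tab z147
 [[ 472.6 -195.3  147. ]
 [ 472.1 -168.4  147. ]
 [ 487.  -195.   147. ]
 [ 488.4 -169.4  147. ]]
drainer base corners z10
 [[429.3 -71.5  10. ]
 [543.5 -77.9  10. ]]
hoops z62 far ends
 [[ 526.7 -166.7   62. ]
 [ 529.7 -138.7   62. ]
 [ 533.   -95.5   62. ]]
```

Thick board is at about (475,−182), medium at about (475,−114), both with yaw around −0.05 and nearly upright. I'll grasp the medium one.

Request:
carry_out([
  [[0,0,4.2,0.1,1.0,0,4.5],[0,0,0,0,1.0,0,4.5],[0,0,0,0,0,3,4.5],[0,0,0,0,0,3,4.5],[0,0,0,0,0,3,4.5],[0,0,0,0,0,2.3,4.5],[0,0,0,0,0,1,4.5],[0,0,0,0,0,0,4.5],[0,0,0,0,0,0,4.5]],
])

```text
time_s: 9.55
tcp_pos: [475.1, -114.5, 183.5]
orientation: [0.085, 3.139, -0.0]
contact_force: [-0.1, -0.4, 0.3]
gripper_width: 0.513
```

Request:
carry_out([
  [[0,0,0,0,0,0,1],[0,0,0,0,0,0,1],[0,0,0,0,0,0,1],[0,0,0,0,0,0,1],[0,0,0,0,0,0,1]],
])

```text
time_s: 10.18
tcp_pos: [474.7, -114.8, 183.0]
orientation: [0.086, 3.14, -0.0]
contact_force: [-1.3, 0.3, 4.7]
gripper_width: 0.226
```

Request:
carry_out([
  [[0,0,0,0,0,-1,1],[0,0,0,0,0,-3,1],[0,0,0,0,0,-4,1],[0,0,-2,0,0,-4,1],[0,0,-2.1,0,0,-2.5,1],[0,0,0,-0.8,5,0,1],[0,0,0,-0.8,5,0,1],[0,0,0,-0.8,5,0,1],[0,0,0,-0.8,5,0,1],[0,0,0,-0.4,3,0,1]],
])

```text
time_s: 11.42
tcp_pos: [506.6, 118.0, 327.9]
orientation: [0.028, -3.141, -0.0]
contact_force: [1.1, -1.2, -2.7]
gripper_width: 0.23
```

Request:
carry_out([
  [[0,0,0,-0.3,1.8,0,1],[0,0,0,0,0,0,1],[0,0,0,0,0,1.5,1],[0,0,0,0,0,2.5,1],[0,0,0,0,0,2.5,1],[0,0,0,0,0,1.7,1],[0,0,0,0,0,0,1],[0,0,0,0,0,0,1]],
])

```text
time_s: 12.42
tcp_pos: [509.9, 133.7, 246.2]
orientation: [-0.025, 3.141, 0.0]
contact_force: [-0.1, -0.0, -0.8]
gripper_width: 0.227
```

```bash
python3 - <<'E'
from h import *
np.set_printoptions(suppress=True,precision=2)
s=read_state();print(s["tcp_pos"],s["orientation"],s["gripper_width"])
ci=camera_info("wrist")
im=grab_frame("wrist")
x,y,t=np.load("stand.npy")
P=lambda a,b,z:proj(ci,[x+a*np.cos(t)-b*np.sin(t),y+a*np.sin(t)+b*np.cos(t),z])[0]
print("pred cheek near crop px:",[2.5*(P(-55,b,57)-[160,60]) for b in(-70.5,-41.5,-18.5,18.5,33.5,78.5)])
cv2.imwrite("pics/w4.png",cv2.resize(im[60:300,160:480],None,fx=2.5,fy=2.5,interpolation=cv2.INTER_CUBIC))
E
```

```text
[509.88 133.73 246.16] [-0.03  3.14  0.  ] 0.22679224443943122
pred cheek near crop px: [array([208.13, 204.54]), array([289.95, 204.42]), array([354.84, 204.33]), array([459.2 , 204.19]), array([501.51, 204.13]), array([628.4 , 203.96])]
```

View pics/w4.png

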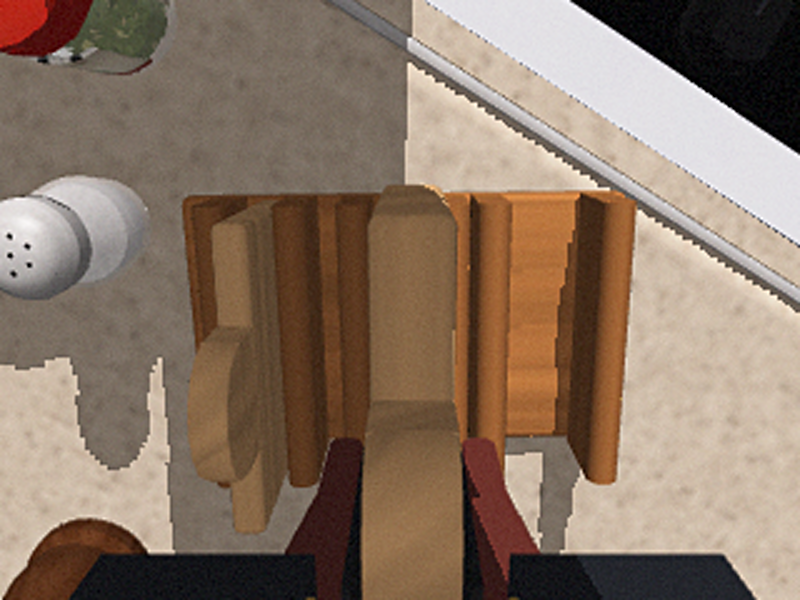

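The held board is centred at crop u≈414. The cheek edges at 337 and 470 put the slot centre near 403, i.e. about 2.7 mm to the −y side. I'll shift and lower.

Request:
carry_out([
  [[0,0,0,0,-0.26,0,1],[0,0,0,0,0,0,1],[0,0,0,0,0,1,1],[0,0,0,0,0,1,1],[0,0,0,0,0,0.7,1],[0,0,0,0,0,0.5,1],[0,0,0,0,0,0,1]],
])

```text
time_s: 13.35
tcp_pos: [509.3, 131.3, 213.1]
orientation: [0.026, -3.141, 0.0]
contact_force: [-0.8, 0.3, -1.0]
gripper_width: 0.225
```

Request:
carry_out([
  [[0,0,0,0,0,0.8,1],[0,0,0,0,0,0.8,1],[0,0,0,0,0,0.6,1],[0,0,0,0,0,0.4,1],[0,0,0,0,0,0.2,1],[0,0,0,0,0,0.1,1],[0,0,0,0,0,0,1]],
])

```text
time_s: 14.22
tcp_pos: [509.5, 131.4, 185.0]
orientation: [-0.026, 3.141, 0.0]
contact_force: [-2.5, -0.5, 3.2]
gripper_width: 0.222
```

Request:
carry_out([
  [[0,0,0,0,0,0,4],[0,0,0,0,0,0,4],[0,0,0,0,0,0,4],[0,0,0,0,0,-1,4],[0,0,0,0,0,-4,4],[0,0,0,0,0,-4,5],[0,0,0,0,0,-2,5],[0,0,0,0.7,-6,0,5],[0,0,0,0.8,-6,0,5],[0,0,0,0.8,-6,0,5]],
])

```text
time_s: 15.48
tcp_pos: [489.2, -50.5, 295.6]
orientation: [-0.027, 3.14, -0.0]
contact_force: [0.1, 0.0, -0.5]
gripper_width: 0.567
```

Request:
carry_out([
  [[0,0,0,0.8,-6,0,5],[0,0,0,0.8,-6,0,5],[0,0,3.6,0,-1.3,0,5],[0,0,0,0,0,0,5],[0,0,0,0,0,0,5]],
])

```text
time_s: 16.1
tcp_pos: [475.6, -181.6, 294.9]
orientation: [0.07, 3.141, 0.0]
contact_force: [-0.3, 0.5, -0.1]
gripper_width: 0.566
```

```bash
python3 - <<'E'
from h import *
np.set_printoptions(suppress=True,precision=3)
s=read_state();print(s["tcp_pos"],s["orientation"],s["gripper_width"],s["qpos"])
ci=camera_info("wrist");im=grab_frame("wrist")
print("pred crop px thick tab (z150) & panel near:",2.5*(proj(ci,[[476,-182,147],[402,-178.5,110]])-[160,60]))
cv2.imwrite("pics/w5.png",cv2.resize(im[60:300,160:480],None,fx=2.5,fy=2.5,interpolation=cv2.INTER_CUBIC))
E
```

```text
[ 475.643 -181.593  294.934] [0.07  3.141 0.   ] 0.5662794669534068 [-0.388  0.264  1.89   0.     0.988 -1.914]
pred crop px thick tab (z150) & panel near: [[407.516 392.439]
 [408.154 151.91 ]]
```

View pics/w5.png

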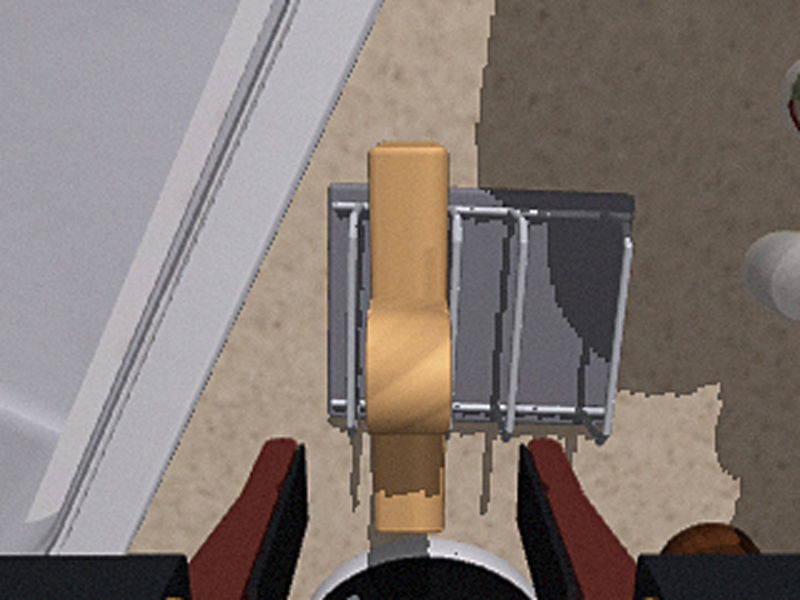

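Thick board is centred between the fingers and aligned (u≈408 against finger centre 411). Descending to grip.

Request:
carry_out([
  [[0,0,0,0.1,0,3,5],[0,0,0,0,0,3,5],[0,0,0,0,0,2.5,5],[0,0,0,0,0,1.7,5],[0,0,0,0,0,0,5],[0,0,0,0,0,0,5]],
])

```text
time_s: 16.9
tcp_pos: [475.2, -182.1, 193.4]
orientation: [0.072, 3.14, -0.001]
contact_force: [0.7, 0.8, 0.1]
gripper_width: 0.57
```

Request:
carry_out([
  [[0,0,0,0,0,0,1.8],[0,0,0,0,0,0,1.8],[0,0,0,0,0,0,1.8],[0,0,0,0,0,0,1.8],[0,0,0,0,0,0,1.8]],
])

```text
time_s: 17.52
tcp_pos: [474.9, -182.4, 193.2]
orientation: [0.073, 3.14, -0.0]
contact_force: [-1.0, 0.0, 6.3]
gripper_width: 0.317
```

Request:
carry_out([
  [[0,0,0,0,0,-1,1.8],[0,0,0,0,0,-3,1.8],[0,0,0,0,0,-4,1.8],[0,0,-1.8,0,0,-4,1.8],[0,0,-1.8,0,0,-3,1.8],[0,0,0,-0.5,5,0,1.8],[0,0,0,-0.6,5.5,0,1.8],[0,0,0,-0.6,5.5,0,1.8],[0,0,0,-0.6,5.5,0,1.8],[0,0,0,-0.6,5.5,0,1.8]],
])

```text
time_s: 18.77
tcp_pos: [498.8, 89.9, 342.9]
orientation: [0.026, -3.141, 0.0]
contact_force: [1.4, -1.0, -2.4]
gripper_width: 0.32
```

Request:
carry_out([
  [[0,0,0,-0.6,5.5,0,1.8],[0,0,0,-0.5,4.4,0,1.8],[0,0,0,0,0,0,1.8],[0,0,0,0,0,2,1.8],[0,0,0,0,0,3,1.8],[0,0,0,0,0,3,1.8],[0,0,0,0,0,1,1.8],[0,0,0,0,0,0,1.8],[0,0,0,0,0,0,1.8]],
])

```text
time_s: 19.9
tcp_pos: [509.2, 187.3, 253.8]
orientation: [-0.025, 3.14, 0.001]
contact_force: [-0.5, -0.0, -2.1]
gripper_width: 0.317
```

```bash
python3 - <<'E'
from h import *
np.set_printoptions(suppress=True,precision=2)
s=read_state();print(s["tcp_pos"],s["orientation"],s["gripper_width"])
ci=camera_info("wrist")
im=grab_frame("wrist")
x,y,t=np.load("stand.npy")
P=lambda a,b,z:proj(ci,[x+a*np.cos(t)-b*np.sin(t),y+a*np.sin(t)+b*np.cos(t),z])[0]
print("pred cheek edges at z51 near crop px:",[2.5*(P(-55,b,51)-[160,60]) for b in(12.5,24.5,27.5,39.5,72.5,84.5)])
cv2.imwrite("pics/w6.png",cv2.resize(im[60:300,160:480],None,fx=2.5,fy=2.5,interpolation=cv2.INTER_CUBIC))
E
```

```text
[509.21 187.33 253.85] [-0.03  3.14  0.  ] 0.3167415109139004
pred cheek edges at z51 near crop px: [array([296.32, 199.46]), array([328.62, 199.42]), array([336.69, 199.41]), array([368.99, 199.37]), array([457.78, 199.26]), array([490.06, 199.22])]
```

View pics/w6.png

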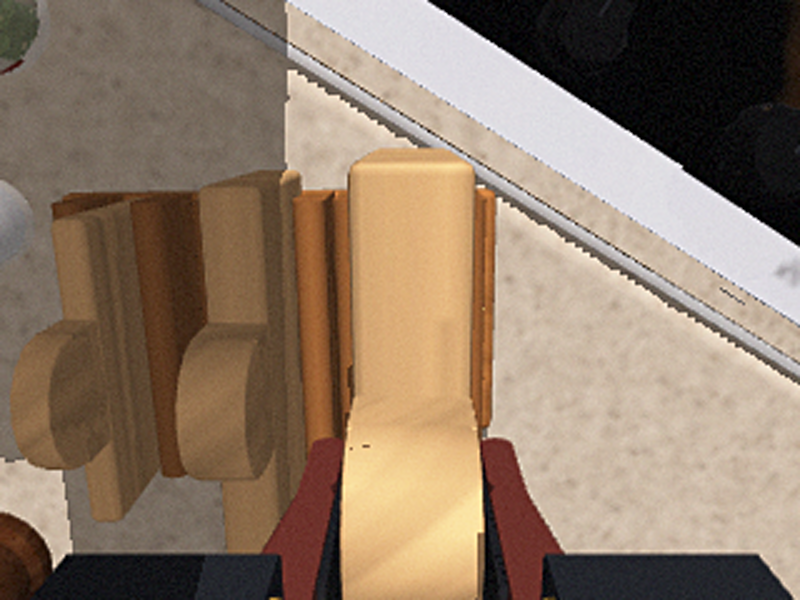

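The board is lined up with the wide slot: cheek edges match the prediction, with the slot centre at about u 413 and the board at 411. Lowering.

Request:
carry_out([
  [[0,0,0,0,0,1,1.8],[0,0,0,0,0,1,1.8],[0,0,0,0,0,0.7,1.8],[0,0,0,0,0,0.4,1.8],[0,0,0,0,0,0,1.8]],
])

```text
time_s: 20.58
tcp_pos: [508.4, 187.4, 221.2]
orientation: [0.026, -3.141, 0.0]
contact_force: [0.7, -0.1, -2.8]
gripper_width: 0.321
```

Request:
carry_out([
  [[0,0,0,0,0,0.8,1.8],[0,0,0,0,0,0.8,1.8],[0,0,0,0,0,0.5,1.8],[0,0,0,0,0,0.3,1.8],[0,0,0,0,0,0.15,1.8],[0,0,0,0,0,0.1,1.8],[0,0,0,0,0,0,1.8]],
])

```text
time_s: 21.45
tcp_pos: [508.6, 187.4, 195.3]
orientation: [-0.026, 3.141, 0.0]
contact_force: [-0.8, 0.1, -3.7]
gripper_width: 0.314
```

Request:
carry_out([
  [[0,0,0,0,0,0.1,1.8],[0,0,0,0,0,0,1.8],[0,0,0,0,0,0,4.2],[0,0,0,0,0,0,4.2],[0,0,0,0,0,0,4.2],[0,0,0,0,0,-1,4.2],[0,0,0,0,0,-3,4.2],[0,0,0,0,0,-4,4.2],[0,0,0,0,0,-4,4.2]],
])

```text
time_s: 22.58
tcp_pos: [508.4, 187.3, 315.9]
orientation: [-0.026, 3.141, 0.0]
contact_force: [0.8, 0.3, -0.4]
gripper_width: 0.48
```

Request:
carry_out([
  [[0,0,0,3,-3,-1,6],[0,0,0,3,-3,0,6],[0,0,0,0,0,0,6],[0,0,0,0,0,0,6]],
])

```text
time_s: 23.08
tcp_pos: [450.3, 126.7, 324.9]
orientation: [-0.025, 3.14, 0.001]
contact_force: [-0.3, 0.3, -0.2]
gripper_width: 0.681
```

```bash
python3 - <<'E'
from h import *
np.set_printoptions(suppress=True,precision=2)
s=read_state();print(s["tcp_pos"],s["contact_force"])
ci=camera_info("wrist");np.save("w7.npy",ci,allow_pickle=True);im=grab_frame("wrist")
x,y,t=np.load("stand.npy")
P=lambda a,b,z:2.5*(proj(ci,[x+a*np.cos(t)-b*np.sin(t),y+a*np.sin(t)+b*np.cos(t),z])[0]-[160,60])
for n,b,L,T,h in(("thin",-56,110,12,92),("med",0,130,20,102),("thick",56,150,28,112)):
    print(n,"panel top near L,R / far L,R:",*[P(a*L/2,b+c*T/2,h).round() for a in(-1,1) for c in(-1,1)],"tab",P(0,b,h+40).round())
cv2.imwrite("pics/w7.png",cv2.resize(im[60:300,160:480],None,fx=2.5,fy=2.5,interpolation=cv2.INTER_CUBIC))
E
```

```text
[450.3  126.69 324.94] [-0.28  0.27 -0.19]
thin panel top near L,R / far L,R: [278. 334.] [306. 334.] [290. 557.] [316. 557.] tab [284. 491.]
med panel top near L,R / far L,R: [398. 317.] [446. 317.] [400. 587.] [442. 587.] tab [423. 503.]
thick panel top near L,R / far L,R: [527. 298.] [597. 298.] [513. 618.] [574. 618.] tab [571. 515.]
```

View pics/w7.png

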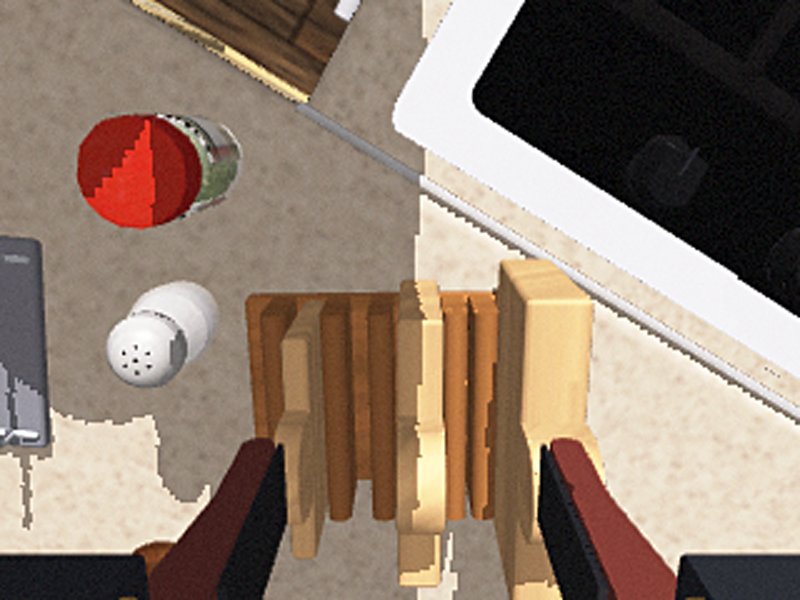

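Every board's panel edges are within about 5 px (under 2 mm) of where a seated, centred board should appear. All stand upright and the gripper is clear, so I'm handing in.

```bash
python3 -c "
from plant import *
print(read_state()['contact_force'],close_job())"
```

```text
the job is handed in; nothing more can be done
[-0.65616065  0.20096786  0.61537195] None
```

All three boards are in their own slots in the stand: thin in the narrow slot, medium in the middle, thick in the wide one. I handed the job in at about 23 s of the 72 s allowed. `close_job()` gives no verdict, so the judged result is unknown.

- **Position:** in the last wrist picture, each board's panel edges lay within about 2 mm of where a seated, centred board should appear. All three looked upright.
- **Depth:** the thin and medium boards were released at the tool height that matches the slot floor. The thick one was still hanging there, so I lowered it about 1 mm more before letting go.
- **Forces:** I saw no more than about 6 N at the ends of moves, with no side load as the boards went in. The gripper was clear of everything at the end.
- **Bystanders:** I never felt a contact with one. I did not measure their positions again, and the mug was not in the last picture.
- **Disagreement:** the wrist views over the narrow and middle slots put the slot centres 1–2 mm off my first measurement of the stand. I shifted the thin board 1.7 mm and the medium board 2.6 mm before lowering, and aimed the thick one 2 mm to the same side.

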